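# Press a screening can home into its board clips

### The job

Take the red-handled seating tool from its stand, set its white foot squarely, long side along long side, on the middle of the loose metal screening can on the circuit board and press the can straight down until all four spring clips have clicked and it sits fully home. Once it is home, keep a firm steady push of about 15 N on it with the tool for a good second, never pressing harder than 25 N, then stand the tool upright back in its stand. Do not push on the can with the fingers, and leave the jar, the screwdriver and the multimeter where they are.

Things in the scene. Friction and masses are not known exactly. Their poses are not given: they have to be found in the camera images.
- tool: seating tool, loose, 160 g, 98 mm tall, stands upright in its stand. From below: white flat foot 46 (tool x) x 32 (tool y) x 10 mm, steel stem, aluminium collar disc 42 mm across from 26 to 31 mm up, red square handle 24 x 24 mm from 31 to 91 mm up (flats along tool x and y), black cap. Origin: centre of the foot's flat underside; z up along the handle
- tool_grip (a point): middle of the red handle, 61 mm above the foot's underside, on the tool's axis; axes as the tool's. Grasp the handle here from above across two opposite flats (24 mm); fingers that slip down are stopped by the collar 30 mm below
- can: screening can, a loose tinned-steel cover open below, 60 (x) x 42 (y) x 16 mm, a bead along the lower edge of both long sides (46 mm over the beads), 60 g; lies loosely on four spring clips. Pressed, the force rises to a peak of 11 to 17 N, then the clips snap over the beads, the force falls by 3 N or more and the can drops home. Origin: centre of its lower edge plane; z up
- can_top (a point): centre of the flat top of the can, 16 mm above its lower edge; axes as the can's
- can_home (a point): point of the circuit board (it sinks with the board) where can_top is when the can is fully home, flat on the board; axes as the jig's, x along the can's long side, z up. At the start can_top is about 6 mm above it
- jig: aluminium jig 200 (x) x 150 (y) x 10 mm, fixed to the bench. On it a blue circuit board (top 24 mm above the bench, parts up to 18 mm higher) floats on sprung corner pins: pressed, after 1 or 2 N it sinks 1 mm per 1.6 N until a hidden support post under the can stops it, 0.5 to 5 mm down, set differently each time; then it is rigid and 1 mm more means tens of newtons. Origin: centre of underside
- stand: grey open tray-like stand of the tool, fixed to the bench, outside 64 (x) x 50 (y) x 18 mm, walls 5 mm, so the pocket is 54 x 40 mm, its floor 5 mm above the bench; the tool's foot stands in it with 4 mm of play all round. Origin: centre of its underside on the bench
- stand_in (a point): centre of the pocket's floor in the stand, 5 mm above the bench; axes as the stand's
- jar: bystander: small amber jar with black lid, 42 mm across, 48 mm tall, loose. Origin: centre of its underside
- driver: bystander: yellow-handled screwdriver lying on the bench in front of the jig, 150 mm long, loose. Origin: under its middle, at the bench
- meter: bystander: yellow multimeter lying on the bench, 150 x 75 x 40 mm, loose. Origin: centre of its underside
Mind the look-alikes: they are no part of the job. Of the things that look like the tool, the largest one is meant.

How it is judged:
By the outcome, as a careful person would: the job done as asked, in the order asked, and still so for the second after the job is handed in, with the robot touching nothing.
It also fails if it takes over 62 s, if anything falls off the work surface, if the arm or the gripper's body presses on something with over 40 N, if the wrist force passes 120 N, or if a joint passes its speed limit or range.

### The arm

A 7-joint arm with a two-finger parallel gripper is mounted at the origin on the work surface. World frame = base frame: x ahead of the robot, y to its left, z up, the work surface at z = 0. Lengths are in m, angles in degrees, forces in N, time in s.
With the tool pointing down it reaches from about 0.4 to 0.85 m from the base axis. Payload 4.5 kg.
Tool frame: the origin (TCP) lies midway between the tips of the shut fingers; the grasp point (between the pads) lies 19 mm behind it; z points along the fingers, y is the line along which they close (so a half turn about z gives the same grasp; the last joint's range is limited). The gripper opens to 85 mm and grips with 20 to 120 N. Pads are 22 mm wide; open, the fingers measure 114 mm over their backs; the gripper's body (76 mm by 85 mm) begins 54 mm behind the grasp point. The pads swing forward as they close: fully open they stand 13 mm farther back than shut.
Start: joints at [1.937, 39.483, -11.15, 89.685, 9.013, 51.709, -12.324], TCP at [0.625, 0, 0.231] pointing down, gripper open.
Joint ranges: [-172.22, 172.22], [-26.19, 119.32], [-84.43, 86.54], [7.71, 146.69], [-57.33, 237.33], [2.42, 119.75], [-152.13, 152.13]. Speed limits (degrees/s): [147.25, 147.25, 180, 180, 180, 180, 180].

### API

Orientations are given as a 3x3 rotation matrix whose columns are the frame's x, y, z axes.
In Python, from workcell import robot gives the robot as it stands. The module is installed in compiled form; this text tells all that it offers.
- The arm moves only by the tool servo_tool, never from a script. Its argument "steps" is text: rows parted by semicolons, each of 7 numbers parted by spaces: the shift along the world's x, y, z each as a share of 0.04 m, from -1 to 1, then the turn, a rotation vector about the world's x, y, z each as a share of 5 degrees, from -1 to 1, then the opening, from 0 (shut) to 1 (fully open). A call has 1 to 12 rows; each row shifts and turns the commanded pose from where the row before left it; what a row does not reach is not made up. A row lasts 1/10 s, in which the tool goes at most 50 mm and 8.59 degrees, less where a joint would pass 70% of its speed; a pose out of reach is approached as far as the arm can. A call with a number of a shift or a turn outside -1 to 1 is refused whole. A call with a gripper value outside its range is refused whole. The fingers move at their own pace and stop on an object; "grip_force" is the grip in N (left out, the last holds). Time passes only in rows, so rows that do not move let the fingers close. It gives the time, the measured TCP pose, the force, the opening and the grip force at its end, in the units of the state.
- robot.get_obs(): the state, without advancing time (a new reading comes with each control period).
- robot.grab_frame(name): name is "scene" or "side" or "wrist"; returns a dict with "img" (384x512x3 uint8, red, green, blue), "fx", "fy", "cx", "cy" (pixels), "dist" ([k1, k2, p1, p2, k3] as OpenCV has them; the pictures are not rectified), "world_from_camera" (4x4, takes a point from camera to world coordinates). Camera axes: x right, y down, z forward; pixel columns grow to the right and rows downward; lengths in m; the calibration is good to about 2 mm. A picture is of the moment at which its call begins. There is no depth.
- robot.finish_job(): hands the job in; it is judged then, once.
Trained networks look in the newest picture that a camera, given by its name, has taken for a name from the list of things; names that differ only in an ending like _2 or _b are one class to them, and where a whole thing is asked for, a point or a joint stands for the part that bears it (a point fixed in the world has none). Each returns a list of dicts, best first, with "score" (0 to 1); they miss things now and then, are a little off and sometimes report something else, mostly with a low value. They report only what shows in the picture. A call takes as long as a camera call. They do not tell look-alikes from the thing itself.
- robot.masks_of(thing, camera): "mask" (384x512 bool, what is visible of it).
- robot.spot_point(thing, camera): "location" ([x, y, z] in m, in world coordinates, good to about 4 mm: a listed point, or the origin of a listed thing).
The state is a dict: "time": time; "joints": joint angles; "joint_vel": joint speeds; "effort": joint torques, N m; "tcp_pos": TCP position; "eef_rot": TCP orientation; "contact_force": force on the tool from outside, world axes, zero at the start; "ft_torque": the same for the moment, N m; "width": opening from 0.0 (shut) to 1.0 (fully open); "grip_force": force on a finger pad.
Only numpy, scipy, OpenCV 4.12 (cv2) and the standard library are available. Lean on these libraries where they do the work, as an engineer would, in place of code of your own. Each camera call takes 0.05 s, during which the arm holds its last target. There are 200 camera calls.

## Working session

There is one attempt and no reset: what is moved stays moved. The work goes in short steps, Python scripts to look and compute and a tool call to move; the robot and the scene stay as the last step left them, time stands still between calls to the robot, and variables do not carry over. Pictures are saved under pics/ and viewed, at most 10 in all, crops included, and the job is handed in when it is done.

Besides the shell and the picture viewer there is one more tool, called after "Emit:" in YAML: its name, and indented under it one key for each argument. servo_tool: Moves the arm, as the interface text tells. Shift numbers are shares of 0.04 m and turn numbers shares of 5 degrees, none past 1 either way. Its arguments: {"type":"object","properties":{"steps":{"type":"string"},"grip_force":{"type":"number"}},"required":["steps"]}

```bash
mkdir -p pics; cat > h.py <<'E'
import numpy as np, cv2
from workcell import robot
def K(f): return np.array([[f['fx'],0,f['cx']],[0,f['fy'],f['cy']],[0,0,1.]])
def ray(f,uv):
    p=cv2.undistortPoints(np.array(uv,float).reshape(-1,1,2),K(f),np.array(f['dist'],float)).reshape(-1,2)
    T=np.array(f['world_from_camera']); d=np.c_[p,np.ones(len(p))]@T[:3,:3].T
    return T[:3,3],d
def atz(f,uv,z):
    o,d=ray(f,uv); return o+d*((z-o[2])/d[:,2])[:,None]
def proj(f,P):
    T=np.linalg.inv(np.array(f['world_from_camera']))
    r,_=cv2.Rodrigues(T[:3,:3]); return cv2.projectPoints(np.array(P,float).reshape(-1,1,3),r,T[:3,3],K(f),np.array(f['dist'],float))[0].reshape(-1,2)
def save(f,n): cv2.imwrite('pics/'+n,f['img'][:,:,::-1])
E
python3 - <<'E'
from h import *
ims=[]
for c in ['scene','side']:
    f=robot.grab_frame(c); ims.append(f['img'])
    for t in ['tool','tool_grip','can_top','can','stand_in','jig','jar','driver','meter','can_home']:
        for r in robot.spot_point(t,c)[:3]: 
            if r['score']>.2: print(c,t,np.round(r['location'],3),round(r['score'],2),proj(f,r['location']).round()[0])
    save(f,c+'1.png')
print({k:np.round(v,3) for k,v in robot.get_obs().items() if k in('time','eef_rot','contact_force','width')})
E
```

```text
scene tool [ 0.502 -0.156  0.007] 0.76 [212. 168.]
scene tool [ 0.433 -0.059 -0.001] 0.49 [247. 176.]
scene tool_grip [ 0.503 -0.161  0.067] 0.69 [209. 154.]
scene tool_grip [ 0.438 -0.062  0.042] 0.54 [245. 168.]
scene can_top [0.516 0.17  0.049] 0.64 [278. 228.]
scene can [0.519 0.166 0.026] 0.93 [276. 232.]
scene stand_in [ 0.506 -0.159  0.004] 0.55 [210. 169.]
scene jig [ 0.552  0.149 -0.002] 0.76 [262. 240.]
scene jar [ 0.609 -0.134  0.   ] 0.57 [188. 190.]
scene jar [0.519 0.171 0.048] 0.33 [277. 229.]
scene jar [0.521 0.168 0.041] 0.28 [276. 230.]
scene driver [0.41  0.156 0.002] 0.69 [299. 214.]
scene meter [ 0.522  0.393 -0.   ] 0.95 [335. 296.]
scene can_home [0.521 0.166 0.04 ] 0.8 [275. 230.]
side tool [ 0.502 -0.159  0.005] 0.97 [301. 280.]
side tool [ 0.541 -0.246  0.   ] 0.85 [341. 300.]
side tool [ 0.438 -0.063 -0.002] 0.58 [250. 266.]
side tool_grip [ 0.503 -0.161  0.069] 0.69 [304. 259.]
side tool_grip [ 0.439 -0.059  0.043] 0.6 [249. 250.]
side tool_grip [ 0.544 -0.25   0.047] 0.56 [347. 287.]
side can_top [0.517 0.169 0.049] 0.94 [227. 181.]
side can_top [0.52  0.396 0.003] 0.45 [188. 153.]
side can [0.52  0.166 0.025] 0.63 [228. 188.]
side stand_in [ 0.498 -0.157  0.004] 0.77 [298. 280.]
side jig [ 0.552  0.156 -0.   ] 0.76 [241. 194.]
side jig [0.522 0.397 0.001] 0.61 [189. 153.]
side jar [ 0.609 -0.133 -0.004] 0.8 [331. 255.]
side driver [ 0.403  0.152 -0.003] 0.69 [191. 216.]
side meter [0.521 0.393 0.001] 0.61 [189. 154.]
side can_home [0.518 0.172 0.043] 0.88 [227. 182.]
{'time': np.float64(1.1), 'eef_rot': array([[ 0.,  1.,  0.],
       [ 1., -0.,  0.],
       [ 0.,  0., -1.]]), 'contact_force': array([-0.445,  0.079,  0.359]), 'width': np.float64(0.997)}
```

View crops.

```bash
python3 - <<'E'
import cv2,numpy as np
a=cv2.imread('pics/scene1.png');b=cv2.imread('pics/side1.png')
a=cv2.resize(a[110:310,150:400],(750,600));b=cv2.resize(b[130:330,150:400],(750,600))
cv2.imwrite('pics/a1.png',a);cv2.imwrite('pics/b1.png',b)
E
```

```text
(no output)
```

View pics/a1.png

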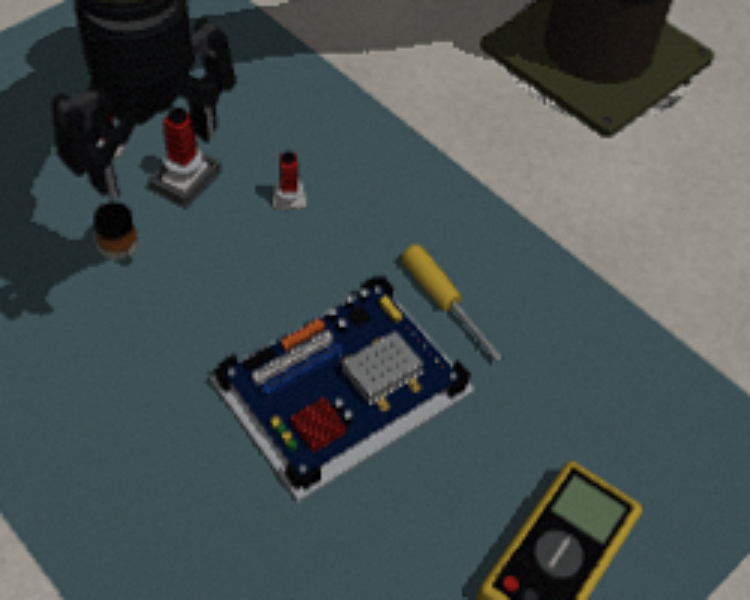

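View pics/b1.png

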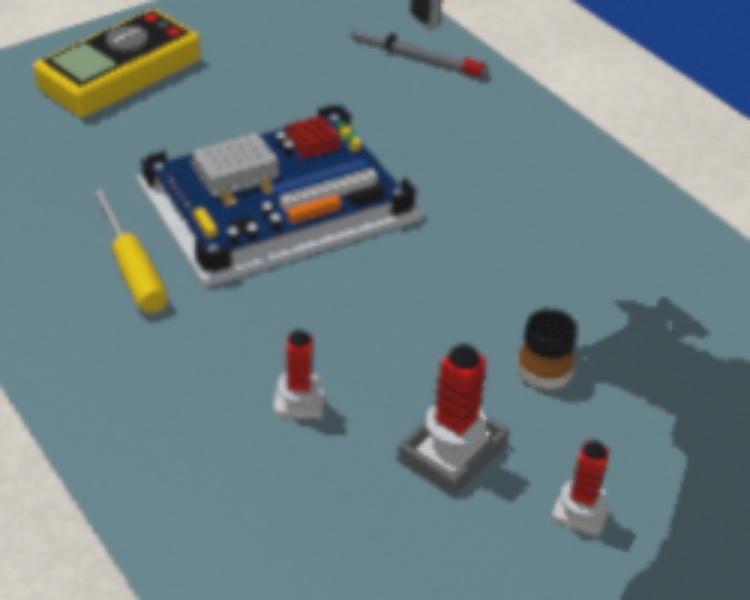

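Three look-alikes in the side picture: (250,266) small and free-standing, (301,280) largest and in the grey stand, (341,300) small and free-standing. The one in the stand at (301,280) is meant: the enlarged crop shows it is clearly the biggest and the only one in the tray.

Emit:
servo_tool:
  steps: "-0.6 -0.8 0.3 0 0 0 1;-0.6 -0.8 0.3 0 0 0 1;-0.6 -0.8 0.1 0 0 0 1;-0.6 -0.8 0 0 0 0 1;-0.6 -0.8 0 0 0 0 1;0 0 0 0 0 0 1"

```text
time: 1.7
tcp_pos: [0.5006, -0.1665, 0.2593]
eef_rot: [[0.01, 1.0, -0.004], [1.0, -0.01, -0.004], [-0.004, -0.004, -1.0]]
contact_force: [-0.3, 0.1, 0.7]
width: 1.0
grip_force: 0.0
```

```bash
python3 - <<'E'
from h import *
o=robot.get_obs(); print(o['time'],o['tcp_pos'],o['contact_force'])
f=robot.grab_frame('wrist')
for t in ['tool','tool_grip','stand_in']:
    for r in robot.spot_point(t,'wrist')[:3]: print(t,np.round(r['location'],3),round(r['score'],2),proj(f,r['location']).round()[0])
img=cv2.resize(f['img'],(800,600),interpolation=cv2.INTER_CUBIC); f2=dict(f,img=img); save(f2,'w1.png')
np.save('w1.npy',f,allow_pickle=True)
print(np.round(f['world_from_camera'],3))
E
```

```text
1.7 [ 0.5006349  -0.16651977  0.25930443] [-0.26431422  0.14602836  0.72152001]
tool [ 0.442 -0.061  0.   ] 0.96 [205.  61.]
tool [ 0.543 -0.249  0.001] 0.92 [291. 215.]
tool [ 0.502 -0.156  0.004] 0.68 [259. 145.]
tool_grip [ 0.543 -0.25   0.044] 0.78 [295. 230.]
tool_grip [ 0.435 -0.059  0.048] 0.63 [191.  56.]
tool_grip [ 0.505 -0.152  0.069] 0.55 [262. 152.]
stand_in [ 0.504 -0.156  0.003] 0.63 [260. 144.]
[[ 1.    -0.008 -0.007  0.502]
 [-0.01  -0.95  -0.311 -0.086]
 [-0.004  0.311 -0.95   0.401]
 [ 0.     0.     0.     1.   ]]
```

View pics/w1.png

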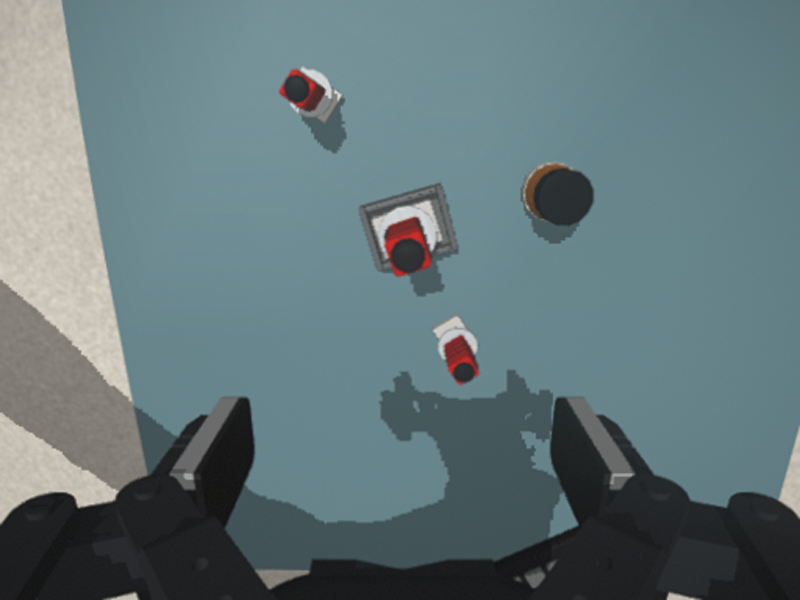

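The picture shows the tool in its stand at about (260,152) px in frame pixels, with the stand turned about 15° to the camera. A small look-alike stands on either side and the jar is to the right. I'll work out the angles precisely.

```bash
python3 - <<'E'
from h import *
f=np.load('w1.npy',allow_pickle=True).item()
s=.64
c=np.array([[360,207],[440,185],[458,249],[378,272]])*s
P=atz(f,c,.018); print('stand corners',P.round(4)[:,:2], P.mean(0).round(4))
for a,b in[(0,1),(3,2),(0,3),(1,2)]:
    d=P[b]-P[a];print(np.degrees(np.arctan2(d[1],d[0])).round(1),np.linalg.norm(d).round(4))
print('cap',atz(f,np.array([[407,256]])*s,.101))
i=f['img'].astype(int); 
crop=f['img'][105:205,205:315]; save(dict(img=cv2.resize(crop,None,fx=6,fy=6,interpolation=cv2.INTER_CUBIC)),'w1c.png')
E
```

```text
stand corners [[ 0.4696 -0.1395]
 [ 0.528  -0.1242]
 [ 0.542  -0.1715]
 [ 0.4816 -0.1889]] [ 0.5053 -0.156   0.018 ]
14.7 0.0603
16.0 0.0628
-76.3 0.0508
-73.4 0.0494
cap [[ 0.5034085  -0.15702435  0.101     ]]
```

View pics/w1c.png

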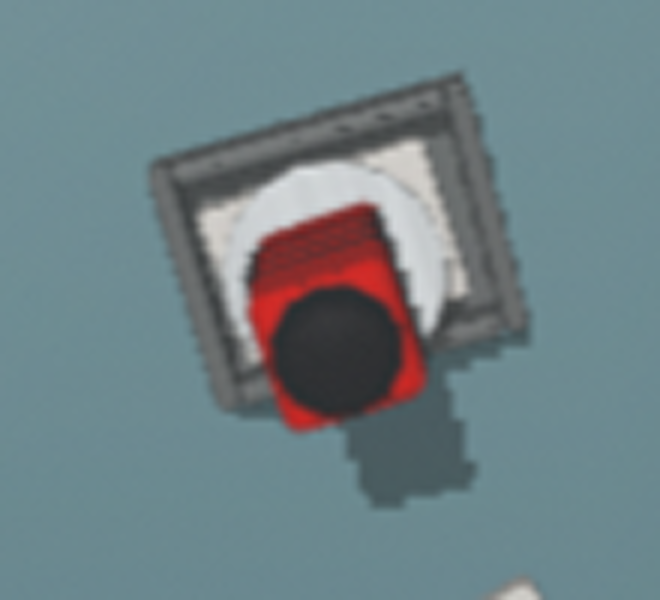

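The crop confirms it: the largest red-handled tool is in the tray, turned about 16° like the stand. I'll turn to match and come down.

Emit:
servo_tool:
  steps: "0.06 0.24 -0.75 0 0 0.83 1;0 0 -0.75 0 0 0.83 1;0 0 -0.75 0 0 0.83 1;0 0 -0.75 0 0 0.83 1;0 0 0 0 0 0 1;0 0 0 0 0 0 1"
  grip_force: 80

```text
time: 2.5
tcp_pos: [0.5082, -0.1492, 0.1395]
eef_rot: [[-0.286, 0.958, -0.0], [0.958, 0.286, 0.001], [0.001, 0.0, -1.0]]
contact_force: [0.0, -0.7, 0.4]
width: 1.003
grip_force: 0.0
```

Emit:
servo_tool:
  steps: "-0.12 -0.17 0 0 0 0 1;0 0 -0.75 0 0 0 1;0 0 -0.75 0 0 0 1;0 0 -0.5 0 0 0 1;0 0 -0.3 0 0 0 1;0 0 0 0 0 0 1;0 0 0 0 0 0 1;0 0 0 0 0 0 0;0 0 0 0 0 0 0;0 0 0 0 0 0 0;0 0 0 0 0 0 0;0 0 0 0 0 0 0"
  grip_force: 80

```text
time: 3.7
tcp_pos: [0.5029, -0.1573, 0.0478]
eef_rot: [[-0.286, 0.958, 0.001], [0.958, 0.286, -0.0], [-0.0, 0.001, -1.0]]
contact_force: [0.1, 0.8, 5.1]
width: 0.271
grip_force: 78.7
```

Emit:
servo_tool:
  steps: "0 0 0.3 0 0 0 0;0 0 0.7 0 0 0 0;0 0 1 0 0 0 0;0 0 1 0 0 0 0;0.1 0.9 0 0 0 0 0;0.1 0.95 0 0 0 0 0;0.1 0.95 0 0 0 0 0;0.1 0.95 0 0 0 0 0;0.1 0.95 0 0 0 0 0;0 0.6 0 0 0 0 0;0 0 0 0 0 0 0;0 0 0 0 0 0 0"

```text
time: 4.9
tcp_pos: [0.5221, 0.0549, 0.1676]
eef_rot: [[-0.287, 0.958, -0.001], [0.958, 0.287, -0.001], [-0.0, -0.001, -1.0]]
contact_force: [0.7, -0.7, -2.0]
width: 0.27
grip_force: 78.7
```

```bash
python3 - <<'E'
from h import *
o=robot.get_obs(); print(o['time'],o['tcp_pos'],o['contact_force'],o['ft_torque'],o['width'])
f=robot.grab_frame('wrist')
for t in ['can_top','can_home','tool','tool_grip']:
    for r in robot.spot_point(t,'wrist')[:2]: print(t,np.round(r['location'],3),round(r['score'],2),proj(f,r['location']).round()[0])
img=cv2.resize(f['img'],(800,600),interpolation=cv2.INTER_CUBIC); f2=dict(f,img=img); save(f2,'w2.png')
np.save('w2.npy',f,allow_pickle=True)
E
```

```text
4.9 [0.52213278 0.05485076 0.16764324] [ 0.68125533 -0.73967707 -2.00628787] [-0.07079384 -0.0172151  -0.00108163] 0.2698218301416852
can_top [0.523 0.173 0.043] 0.74 [304.  38.]
tool [ 0.439 -0.064  0.   ] 0.73 [148. 256.]
tool [0.52  0.172 0.032] 0.68 [298.  41.]
tool_grip [ 0.437 -0.063  0.046] 0.94 [130. 278.]
```

View pics/w2.png

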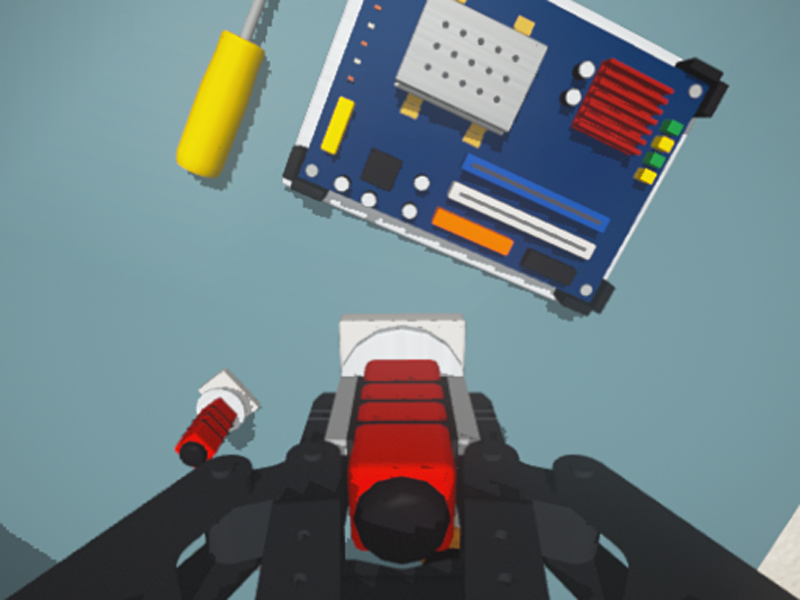

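The tool is held squarely, with its foot front edge at (340–465,318) in the enlarged picture. The can's visible top corners are at (398,82), (507,133) and (547,43), turned about -24° relative to the gripper.

```bash
python3 - <<'E'
from h import *
f=np.load('w2.npy',allow_pickle=True).item(); s=.64
ang=lambda P:np.degrees(np.arctan2(*(P[1]-P[0])[1::-1])).round(1)
T=atz(f,np.array([[398,80],[507,132],[547,43]])*s,.046); print('can',T.round(4),ang(T[:2]),ang(T[1:]),np.linalg.norm(T[1]-T[0]),np.linalg.norm(T[2]-T[1]))
print('centre',((T[0]+T[2])/2).round(4))
J=atz(f,np.array([[311,170],[586,290],[696,91]])*s,.026); print('board screws',ang(J[:2]),ang(J[1:]))
F=atz(f,np.array([[340,318],[465,318]])*s,.135); print('foot top edge',F.round(4),ang(F),np.linalg.norm(F[1]-F[0]))
a=np.radians(16.6); print('expected front mid',np.array([.5221,.0549])+.016*np.array([-np.sin(a),np.cos(a)]),F.mean(0))
i=cv2.imread('pics/w2.png')[0:340,200:740]; 
for t in ['scene','side']:
    g=robot.grab_frame(t)
    for r in robot.spot_point('tool',t)[:3]: print(t,np.round(r['location'],3),round(r['score'],2))
    for r in robot.masks_of('can',t)[:1]:
        c=np.argwhere(r['mask'])[:,::-1]; print('can mask',r['score'],c.mean(0), atz(g,c.mean(0),.044).round(4))
E
```

```text
can [[0.4911 0.1537 0.046 ]
 [0.5484 0.1464 0.046 ]
 [0.5527 0.1896 0.046 ]] -7.3 84.2 0.05776339993872493 0.04338165058209706
centre [0.5219 0.1716 0.046 ]
board screws -6.7 83.1
foot top edge [[0.4967 0.0645 0.135 ]
 [0.5394 0.0773 0.135 ]] 16.7 0.044555120149593314
expected front mid [0.51752899 0.07023316] [0.5180295  0.07092614 0.135     ]
scene [ 0.541 -0.247 -0.001] 0.64
scene [0.522 0.053 0.128] 0.55
can mask 0.73 [276.72031662 232.40633245] [[0.5255 0.1756 0.044 ]]
side [ 0.543 -0.246  0.   ] 0.98
side [ 0.435 -0.066 -0.003] 0.87
side [0.522 0.051 0.189] 0.67
can mask 0.72 [227.4308094  184.55874674] [[0.5138 0.1599 0.044 ]]
```

Emit:
servo_tool:
  steps: "0 0.575 0 0 0 -0.944 0;0 0.575 0 0 0 -0.944 0;0 0.575 0 0 0 -0.944 0;0 0.575 0 0 0 -0.944 0;0 0.575 0 0 0 -0.944 0;0 0 -0.7 0 0 0 0;0 0 -0.7 0 0 0 0;0 0 0 0 0 0 0;0 0 0 0 0 0 0;0 0 0 0 0 0 0"

```text
time: 6.45
tcp_pos: [0.5236, 0.1699, 0.1126]
eef_rot: [[0.122, 0.992, 0.002], [0.992, -0.122, 0.001], [0.001, 0.002, -1.0]]
contact_force: [0.2, -0.0, -0.9]
width: 0.274
grip_force: 78.7
```

```bash
python3 - <<'E'
from h import *
o=robot.get_obs(); print(o['time'],o['tcp_pos'],o['eef_rot'].round(3) if hasattr(o['eef_rot'],'round') else o['eef_rot'],o['contact_force'],o['ft_torque'])
f=robot.grab_frame('wrist')
for t in ['can_top','can_home','tool']:
    for r in robot.spot_point(t,'wrist')[:2]: print(t,np.round(r['location'],3),round(r['score'],2),proj(f,r['location']).round()[0])
np.save('w3.npy',f,allow_pickle=True)
img=cv2.resize(f['img'][100:340,96:416],(800,600),interpolation=cv2.INTER_CUBIC); f2=dict(f,img=img); save(f2,'w3.png')
E
```

```text
6.45 [0.52361967 0.16993567 0.11255422] [[ 0.122  0.992  0.002]
 [ 0.992 -0.122  0.001]
 [ 0.001  0.002 -1.   ]] [ 0.22489953 -0.04244051 -0.87282395] [-0.00722327 -0.01556953  0.01753673]
can_top [0.521 0.172 0.048] 0.83 [252. 208.]
tool [0.524 0.168 0.069] 0.65 [257. 227.]
```

View pics/w3.png

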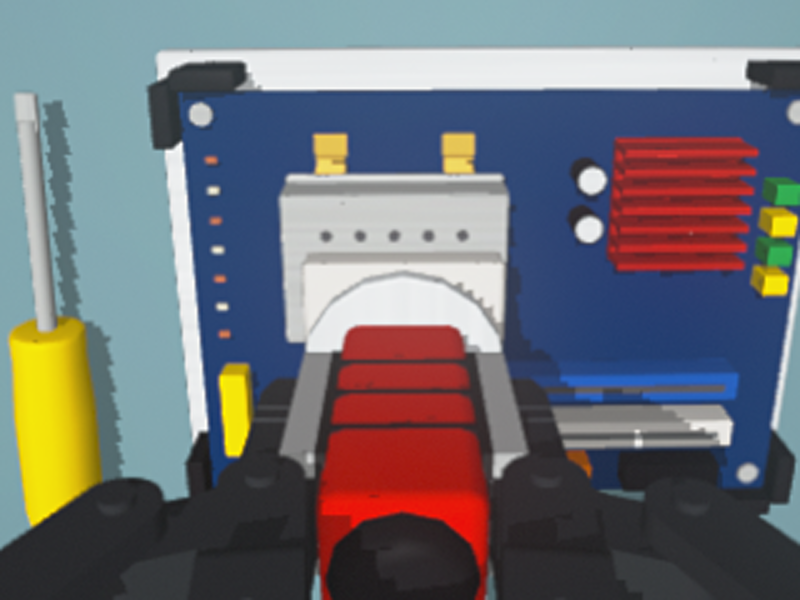

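The edges are parallel. The can's back top edge is at (282–507,193) in the crop and the foot edge at (305–505,258). Next I'll compute the remaining offset.

```bash
python3 - <<'E'
from h import *
f=np.load('w3.npy',allow_pickle=True).item()
w=lambda p,z:atz(f,np.array(p)/2.5+[96,100],z)
a=np.radians(-7.); R=np.array([[np.cos(a),np.sin(a)],[-np.sin(a),np.cos(a)]])
tcp=np.array([.5236,.1699])
for z in(.044,.046,.048): print(z,((w([[282,193],[507,193],[286,342]],z)[:,:2]-tcp)@R.T*1000).round(1).tolist())
print(((w([[305,260],[505,260],[304,352],[507,352]],.080)[:,:2]-tcp)@R.T*1000).round(1).tolist())
# dots
d=(w([[326,236],[360,236],[394,236],[428,236],[462,236]],.046)[:,:2]-tcp)@R.T*1000;print(d.round(1).tolist())
E
```

```text
0.044 [[-31.4, 22.2], [27.6, 22.1], [-32.2, -20.7]]
0.046 [[-31.1, 22.7], [27.3, 22.7], [-31.9, -19.7]]
0.048 [[-30.8, 23.3], [27.0, 23.2], [-31.6, -18.8]]
[[-21.6, 16.5], [23.0, 16.5], [-22.7, -6.1], [24.3, -6.2]]
[[-20.0, 11.0], [-11.0, 10.9], [-2.1, 10.9], [6.9, 10.9], [15.9, 10.9]]
```

Emit:
servo_tool:
  steps: "-0.065 0.033 0 0 0 0 0;0 0 -0.3 0 0 0 0;0 0 -0.17 0 0 0 0;0 0 0 0 0 0 0;0 0 0 0 0 0 0;0 0 0 0 0 0 0;0 0 0 0 0 0 0"

```text
time: 7.35
tcp_pos: [0.5203, 0.1712, 0.0927]
eef_rot: [[0.122, 0.993, 0.001], [0.993, -0.122, 0.0], [0.0, 0.001, -1.0]]
contact_force: [0.8, -0.4, -0.6]
width: 0.27
grip_force: 78.7
```

```bash
python3 - <<'E'
from h import *
o=robot.get_obs(); print(o['tcp_pos'],o['contact_force'],o['ft_torque'])
f=robot.grab_frame('wrist')
np.save('w4.npy',f,allow_pickle=True)
img=cv2.resize(f['img'][150:270,176:336],(800,600),interpolation=cv2.INTER_CUBIC); f2=dict(f,img=img); save(f2,'w4.png')
E
```

```text
[0.52027949 0.17118967 0.09271219] [ 0.77940726 -0.44227326 -0.64917115] [ 0.03411872 -0.00611683 -0.01534477]
```

View pics/w4.png

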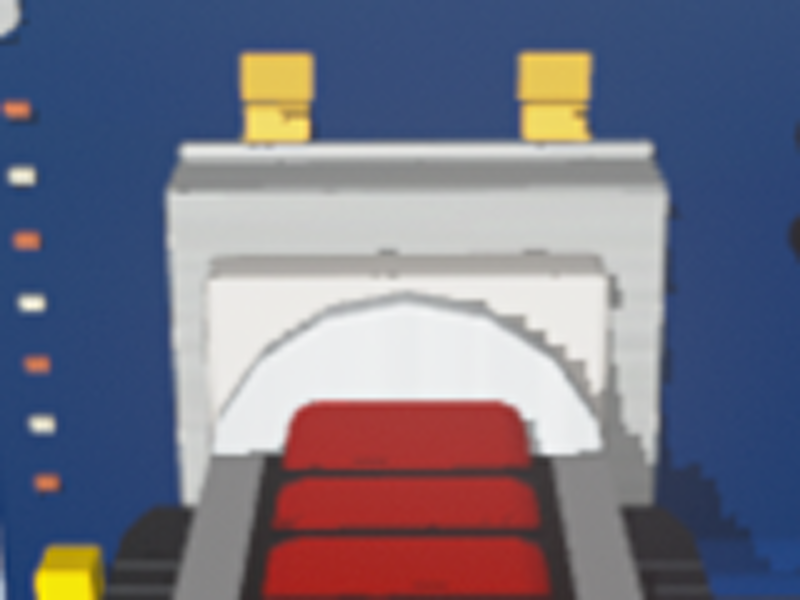

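```bash
python3 - <<'E'
from h import *
f=np.load('w4.npy',allow_pickle=True).item()
w=lambda p,z:atz(f,np.array(p)/5+[176,150],z)
a=np.radians(-7.); R=np.array([[np.cos(a),np.sin(a)],[-np.sin(a),np.cos(a)]])
tcp=np.array([.5203,.1712])
print(((w([[167,190],[667,190]],.046)[:,:2]-tcp)@R.T*1000).round(1).tolist())
print(((w([[209,257],[606,257]],.050)[:,:2]-tcp)@R.T*1000).round(1).tolist())
print(((w([[209,275],[608,275]],.060)[:,:2]-tcp)@R.T*1000).round(1).tolist())
E
```

```text
[[-28.2, 21.3], [31.1, 21.4]]
[[-23.0, 14.3], [23.6, 14.3]]
[[-21.9, 15.7], [22.7, 15.7]]
```

Emit:
servo_tool:
  steps: "0.03 0.03 0 0 0 0 0;0 0 -0.025 0 0 0 0;0 0 -0.025 0 0 0 0;0 0 -0.025 0 0 0 0;0 0 0 0 0 0 0;0 0 0 0 0 0 0;0 0 0 0 0 0 0"

```text
time: 8.1
tcp_pos: [0.5212, 0.1723, 0.0895]
eef_rot: [[0.122, 0.993, 0.0], [0.993, -0.122, -0.0], [-0.0, 0.0, -1.0]]
contact_force: [-0.2, -0.9, -2.0]
width: 0.272
grip_force: 78.7
```

Emit:
servo_tool:
  steps: "0 0 -0.025 0 0 0 0;0 0 -0.025 0 0 0 0;0 0 0 0 0 0 0;0 0 0 0 0 0 0;0 0 0 0 0 0 0"

```text
time: 8.6
tcp_pos: [0.5213, 0.1724, 0.0876]
eef_rot: [[0.122, 0.993, 0.0], [0.993, -0.122, 0.0], [0.0, 0.0, -1.0]]
contact_force: [0.5, -0.4, 0.1]
width: 0.269
grip_force: 78.7
```

Emit:
servo_tool:
  steps: "0 0 -0.025 0 0 0 0;0 0 0 0 0 0 0;0 0 0 0 0 0 0;0 0 0 0 0 0 0"

```text
time: 9.0
tcp_pos: [0.5214, 0.1724, 0.0866]
eef_rot: [[0.122, 0.993, 0.0], [0.993, -0.122, 0.0], [0.0, 0.0, -1.0]]
contact_force: [-0.4, 0.5, 1.3]
width: 0.267
grip_force: 78.9
```

Emit:
servo_tool:
  steps: "0 0 -0.025 0 0 0 0;0 0 0 0 0 0 0;0 0 0 0 0 0 0"

```text
time: 9.3
tcp_pos: [0.5213, 0.1724, 0.0856]
eef_rot: [[0.122, 0.993, 0.0], [0.993, -0.122, 0.0], [0.0, 0.0, -1.0]]
contact_force: [0.0, -0.3, 3.5]
width: 0.268
grip_force: 79.1
```

Emit:
servo_tool:
  steps: "0 0 -0.025 0 0 0 0;0 0 0 0 0 0 0;0 0 0 0 0 0 0"

```text
time: 9.6
tcp_pos: [0.5213, 0.1724, 0.0846]
eef_rot: [[0.122, 0.993, 0.0], [0.993, -0.122, 0.0], [0.0, 0.0, -1.0]]
contact_force: [-0.8, -0.3, 5.2]
width: 0.272
grip_force: 79.3
```

Emit:
servo_tool:
  steps: "0 0 -0.02 0 0 0 0;0 0 0 0 0 0 0;0 0 0 0 0 0 0"

```text
time: 9.9
tcp_pos: [0.5214, 0.1724, 0.0839]
eef_rot: [[0.122, 0.993, 0.0], [0.993, -0.122, 0.0], [0.0, 0.0, -1.0]]
contact_force: [-0.3, 0.0, 6.6]
width: 0.271
grip_force: 79.4
```

Emit:
servo_tool:
  steps: "0 0 -0.0125 0 0 0 0;0 0 0 0 0 0 0;0 0 0 0 0 0 0"

```text
time: 10.2
tcp_pos: [0.5214, 0.1724, 0.0834]
eef_rot: [[0.122, 0.993, 0.001], [0.993, -0.122, 0.0], [0.0, 0.0, -1.0]]
contact_force: [-0.1, -0.3, 5.5]
width: 0.276
grip_force: 79.6
```

Emit:
servo_tool:
  steps: "0 0 -0.0125 0 0 0 0;0 0 0 0 0 0 0;0 0 0 0 0 0 0"

```text
time: 10.5
tcp_pos: [0.5214, 0.1724, 0.083]
eef_rot: [[0.122, 0.993, 0.001], [0.993, -0.122, 0.0], [0.0, 0.001, -1.0]]
contact_force: [-0.6, 0.2, 5.9]
width: 0.271
grip_force: 79.8
```

Emit:
servo_tool:
  steps: "0 0 -0.0125 0 0 0 0;0 0 0 0 0 0 0;0 0 0 0 0 0 0"

```text
time: 10.8
tcp_pos: [0.5215, 0.1724, 0.0826]
eef_rot: [[0.122, 0.993, 0.001], [0.993, -0.122, 0.0], [0.0, 0.001, -1.0]]
contact_force: [-1.0, 0.1, 7.3]
width: 0.27
grip_force: 80.0
```

Emit:
servo_tool:
  steps: "0 0 -0.0125 0 0 0 0;0 0 0 0 0 0 0;0 0 0 0 0 0 0"

```text
time: 11.1
tcp_pos: [0.5216, 0.1724, 0.0822]
eef_rot: [[0.122, 0.993, 0.001], [0.993, -0.122, 0.0], [0.0, 0.001, -1.0]]
contact_force: [-0.2, 0.3, 8.0]
width: 0.274
grip_force: 80.2
```

Emit:
servo_tool:
  steps: "0 0 -0.0125 0 0 0 0;0 0 0 0 0 0 0;0 0 0 0 0 0 0"

```text
time: 11.4
tcp_pos: [0.5216, 0.1724, 0.0818]
eef_rot: [[0.122, 0.993, 0.001], [0.993, -0.122, 0.0], [0.0, 0.001, -1.0]]
contact_force: [-0.7, -0.4, 9.1]
width: 0.268
grip_force: 80.3
```

Emit:
servo_tool:
  steps: "0 0 -0.0125 0 0 0 0;0 0 0 0 0 0 0;0 0 0 0 0 0 0"

```text
time: 11.7
tcp_pos: [0.5217, 0.1724, 0.0815]
eef_rot: [[0.122, 0.993, 0.001], [0.993, -0.122, 0.0], [0.0, 0.001, -1.0]]
contact_force: [-0.4, -0.9, 10.5]
width: 0.27
grip_force: 80.5
```

Emit:
servo_tool:
  steps: "0 0 -0.0125 0 0 0 0;0 0 0 0 0 0 0;0 0 0 0 0 0 0"

```text
time: 12.0
tcp_pos: [0.5217, 0.1724, 0.0811]
eef_rot: [[0.122, 0.993, 0.001], [0.993, -0.122, 0.0], [0.0, 0.001, -1.0]]
contact_force: [-0.7, -1.2, 11.9]
width: 0.277
grip_force: 80.6
```

Emit:
servo_tool:
  steps: "0 0 -0.0125 0 0 0 0;0 0 0 0 0 0 0;0 0 0 0 0 0 0"

```text
time: 12.3
tcp_pos: [0.5218, 0.1725, 0.0807]
eef_rot: [[0.122, 0.993, 0.002], [0.993, -0.122, 0.0], [0.001, 0.001, -1.0]]
contact_force: [-0.6, -0.0, 13.1]
width: 0.274
grip_force: 80.8
```

Emit:
servo_tool:
  steps: "0 0 -0.01 0 0 0 0;0 0 0 0 0 0 0;0 0 0 0 0 0 0"

```text
time: 12.6
tcp_pos: [0.5218, 0.1723, 0.0795]
eef_rot: [[0.122, 0.993, 0.001], [0.993, -0.122, 0.0], [0.0, 0.001, -1.0]]
contact_force: [0.6, -0.2, 3.8]
width: 0.27
grip_force: 79.2
```

Emit:
servo_tool:
  steps: "0 0 -0.01 0 0 0 0;0 0 0 0 0 0 0;0 0 0 0 0 0 0"

```text
time: 12.9
tcp_pos: [0.5218, 0.1724, 0.079]
eef_rot: [[0.122, 0.993, 0.001], [0.993, -0.122, 0.0], [0.0, 0.001, -1.0]]
contact_force: [2.0, -0.8, 5.1]
width: 0.27
grip_force: 79.4
```

Snapped. Now I'll press on to about 15 N in small steps.

Emit:
servo_tool:
  steps: "0 0 -0.01 0 0 0 0;0 0 0 0 0 0 0;0 0 0 0 0 0 0"

```text
time: 13.2
tcp_pos: [0.5218, 0.1724, 0.0787]
eef_rot: [[0.122, 0.993, 0.001], [0.993, -0.122, 0.0], [0.0, 0.001, -1.0]]
contact_force: [1.4, -1.0, 4.8]
width: 0.272
grip_force: 79.6
```

Emit:
servo_tool:
  steps: "0 0 -0.01 0 0 0 0;0 0 0 0 0 0 0;0 0 0 0 0 0 0"

```text
time: 13.5
tcp_pos: [0.5217, 0.1723, 0.0783]
eef_rot: [[0.122, 0.993, 0.001], [0.993, -0.122, 0.0], [0.0, 0.001, -1.0]]
contact_force: [2.4, -0.1, 6.0]
width: 0.269
grip_force: 79.9
```

Emit:
servo_tool:
  steps: "0 0 -0.01 0 0 0 0;0 0 0 0 0 0 0;0 0 0 0 0 0 0"

```text
time: 13.8
tcp_pos: [0.5218, 0.1724, 0.0783]
eef_rot: [[0.122, 0.993, 0.001], [0.993, -0.122, 0.0], [0.0, 0.001, -1.0]]
contact_force: [0.5, -0.4, 9.3]
width: 0.271
grip_force: 80.4
```

Emit:
servo_tool:
  steps: "0 0 -0.01 0 0 0 0;0 0 0 0 0 0 0;0 0 0 0 0 0 0"

```text
time: 14.1
tcp_pos: [0.5218, 0.1724, 0.0783]
eef_rot: [[0.122, 0.993, 0.001], [0.993, -0.122, 0.0], [0.001, 0.001, -1.0]]
contact_force: [0.7, -0.3, 12.8]
width: 0.273
grip_force: 80.9
```

Emit:
servo_tool:
  steps: "0 0 -0.0025 0 0 0 0;0 0 0 0 0 0 0;0 0 0 0 0 0 0;0 0 0 0 0 0 0;0 0 0 0 0 0 0;0 0 0 0 0 0 0;0 0 0 0 0 0 0;0 0 0 0 0 0 0"

```text
time: 14.9
tcp_pos: [0.5218, 0.1724, 0.0783]
eef_rot: [[0.122, 0.993, 0.001], [0.993, -0.122, 0.0], [0.0, 0.001, -1.0]]
contact_force: [0.1, -0.3, 13.6]
width: 0.271
grip_force: 80.9
```

Emit:
servo_tool:
  steps: "0 0 0 0 0 0 0;0 0 0 0 0 0 0;0 0 0 0 0 0 0;0 0 0 0 0 0 0;0 0 0 0 0 0 0;0 0 0 0 0 0 0;0 0 0 0 0 0 0"

```text
time: 15.6
tcp_pos: [0.5218, 0.1724, 0.0783]
eef_rot: [[0.122, 0.993, 0.002], [0.993, -0.122, 0.0], [0.0, 0.001, -1.0]]
contact_force: [0.5, -1.2, 13.2]
width: 0.274
grip_force: 80.9
```

Emit:
servo_tool:
  steps: "0 0 0 0 0 0 0;0 0 0 0 0 0 0;0 0 0 0 0 0 0;0 0 0 0 0 0 0;0 0 0 0 0 0 0;0 0 0 0 0 0 0"

```text
time: 16.2
tcp_pos: [0.5218, 0.1724, 0.0782]
eef_rot: [[0.122, 0.993, 0.001], [0.993, -0.122, 0.0], [0.0, 0.001, -1.0]]
contact_force: [0.7, -1.1, 13.9]
width: 0.27
grip_force: 80.9
```

Emit:
servo_tool:
  steps: "0 0 0.05 0 0 0 0;0 0 0.2 0 0 0 0;0 0 0.6 0 0 0 0;0 0 0.8 0 0 0 0;0 0 0.6 0 0 0 0;0 -0.575 0 0 0 0.92 0;0 -0.575 0 0 0 0.92 0;0 -0.575 0 0 0 0.92 0;0 -0.575 0 0 0 0.92 0;0 -0.575 0 0 0 0.92 0;0 0 0 0 0 0 0;0 0 0 0 0 0 0"

```text
time: 17.4
tcp_pos: [0.5201, 0.0571, 0.1667]
eef_rot: [[-0.274, 0.962, -0.002], [0.962, 0.274, 0.0], [0.001, -0.002, -1.0]]
contact_force: [-0.1, 0.5, -1.6]
width: 0.27
grip_force: 78.7
```

```bash
python3 - <<'E'
from h import *
o=robot.get_obs(); print(o['time'],o['tcp_pos'],o['contact_force'],o['width'])
f=robot.grab_frame('wrist')
np.save('w5.npy',f,allow_pickle=True)
save(dict(img=cv2.resize(f['img'],(800,600),interpolation=cv2.INTER_CUBIC)),'w5.png')
for c in ['wrist','scene','side']:
    if c!='wrist': robot.grab_frame(c)
    for t in ['can_top','tool']:
        for r in robot.spot_point(t,c)[:3]: print(c,t,np.round(r['location'],3),round(r['score'],2))
E
```

```text
17.4 [0.5200802  0.05709544 0.16673554] [-0.13146268  0.52283401 -1.61178323] 0.2703917506071742
wrist can_top [0.523 0.169 0.035] 0.76
wrist can_top [ 0.551  0.15  -0.   ] 0.22
wrist tool [0.519 0.055 0.122] 0.98
wrist tool [ 0.434 -0.064  0.001] 0.71
scene can_top [0.52  0.17  0.043] 0.54
scene tool [ 0.543 -0.247 -0.   ] 0.62
scene tool [0.521 0.056 0.184] 0.45
side can_top [0.518 0.167 0.045] 0.77
side tool [0.519 0.056 0.125] 0.83
side tool [0.516 0.173 0.043] 0.65
side tool [ 0.543 -0.248  0.003] 0.57
```

View pics/w5.png

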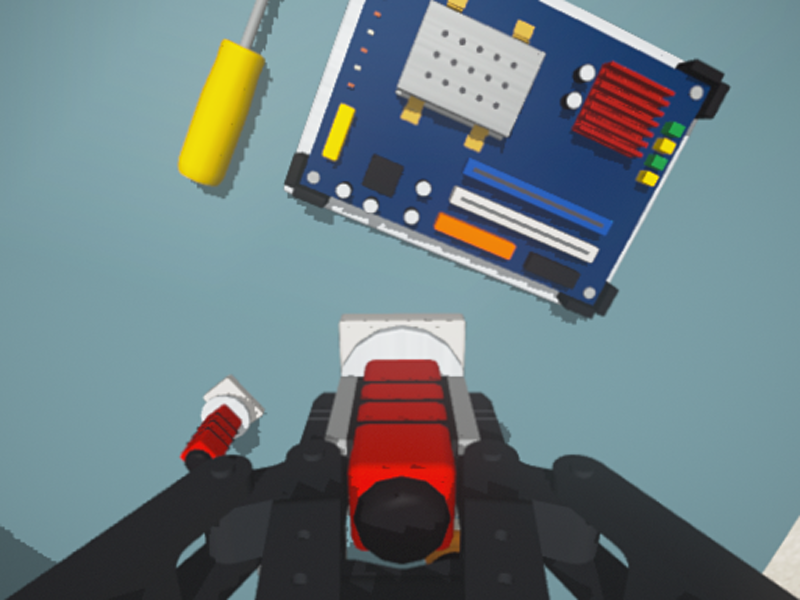

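The picture shows the can sitting low and even between its four clips, around (470,70), and the tool still square in the hand. A quick numeric check of level follows, then I'll take the tool back.

```bash
python3 - <<'E'
from h import *
f=np.load('w5.npy',allow_pickle=True).item()
a=np.radians(-7.);c,s=np.cos(a),np.sin(a)
for z in (.040,.046):
    P=[[.522+x*c-y*s,.1715+x*s+y*c,z] for x,y in[(-.03,-.021),(.03,-.021),(.03,.021)]]
    print(z,(proj(f,P)/.64).round(1).tolist())
g=cv2.resize(f['img'][0:100,240:360],None,fx=5,fy=5,interpolation=cv2.INTER_CUBIC); save(dict(img=g),'w5c.png')
E
```

```text
0.04 [[396.0, 85.3], [507.8, 135.9], [546.3, 52.1]]
0.046 [[395.8, 84.2], [510.2, 136.0], [549.7, 50.2]]
```

View pics/w5c.png

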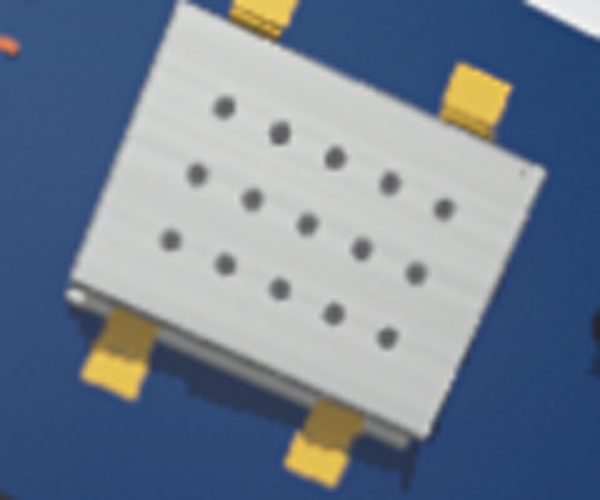

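Emit:
servo_tool:
  steps: "-0.1 -0.9 0 0 0 0 0;-0.1 -0.9 0 0 0 0 0;-0.1 -0.9 0 0 0 0 0;-0.1 -0.9 0 0 0 0 0;-0.05 -0.9 0 0 0 0 0;0 -0.85 0 0 0 0 0;0 0 0 0 0 0 0;0 0 0 0 0 0 0;0 0 0 0 0 0 0"

```text
time: 18.75
tcp_pos: [0.5034, -0.1551, 0.1672]
eef_rot: [[-0.277, 0.961, 0.0], [0.961, 0.277, 0.001], [0.001, 0.001, -1.0]]
contact_force: [-0.1, 0.6, -2.0]
width: 0.273
grip_force: 78.7
```

The crop shows all four clips over the bead, with the can flat and parallel to its clips. Now I'll lower the tool into the stand.

Emit:
servo_tool:
  steps: "0 -0.045 -0.7 0 0 0 0;0 0 -0.8 0 0 0 0;0 0 -0.6 0 0 0 0;0 0 -0.2 0 0 0 0;0 0 0 0 0 0 0;0 0 -0.2 0 0 0 0;0 0 -0.15 0 0 0 0;0 0 -0.1 0 0 0 0;0 0 -0.1 0 0 0 0;0 0 0 0 0 0 0;0 0 0 0 0 0 0"

```text
time: 19.85
tcp_pos: [0.5033, -0.1585, 0.0532]
eef_rot: [[-0.276, 0.961, 0.0], [0.961, 0.276, 0.0], [-0.0, 0.0, -1.0]]
contact_force: [-0.2, 0.7, -2.9]
width: 0.27
grip_force: 78.8
```

Emit:
servo_tool:
  steps: "0 0.03 -0.05 0 0 0 0;0 0 -0.05 0 0 0 0;0 0 -0.025 0 0 0 0;0 0 0 0 0 0 0;0 0 0 0 0 0 0"

```text
time: 20.35
tcp_pos: [0.5032, -0.1573, 0.0482]
eef_rot: [[-0.276, 0.961, 0.0], [0.961, 0.276, 0.0], [0.0, 0.0, -1.0]]
contact_force: [0.8, -0.5, -1.1]
width: 0.267
grip_force: 78.8
```

Emit:
servo_tool:
  steps: "0 0 -0.015 0 0 0 0;0 0 0 0 0 0 0;0 0 0 0 0 0 0"

```text
time: 20.65
tcp_pos: [0.5033, -0.1573, 0.0478]
eef_rot: [[-0.276, 0.961, 0.0], [0.961, 0.276, -0.0], [-0.0, 0.0, -1.0]]
contact_force: [-0.4, -0.2, 0.4]
width: 0.27
grip_force: 78.8
```

Emit:
servo_tool:
  steps: "0 0 0 0 0 0 0.35;0 0 0 0 0 0 0.45;0 0 0 0 0 0 0.7;0 0 0 0 0 0 1;0 0 0 0 0 0 1;0 0 0 0 0 0 1;0 0 0 0 0 0 1"

```text
time: 21.35
tcp_pos: [0.5032, -0.1573, 0.0476]
eef_rot: [[-0.276, 0.961, 0.0], [0.961, 0.276, 0.0], [0.0, 0.0, -1.0]]
contact_force: [-0.0, 0.2, 0.1]
width: 1.003
grip_force: 0.0
```

Emit:
servo_tool:
  steps: "0 0 0.3 0 0 0 1;0 0 0.8 0 0 0 1;0 0 1 0 0 0 1;0 0 1 0 0 0 1;0 0 1 0 0 0 1;0 0 1 0 0 0 1;0 0 0 0 0 0 1;0 0 0 0 0 0 1;0 0 0 0 0 0 1"

```text
time: 22.25
tcp_pos: [0.5021, -0.1572, 0.2509]
eef_rot: [[-0.276, 0.961, -0.002], [0.961, 0.276, 0.0], [0.001, -0.002, -1.0]]
contact_force: [0.7, -0.6, -0.2]
width: 1.005
grip_force: 0.0
```

```bash
python3 - <<'E'
from h import *
f=robot.grab_frame('wrist'); g=robot.grab_frame('side')
for t in ['tool','tool_grip']:
  for c in ['wrist','side']:
    for r in robot.spot_point(t,c)[:3]: print(c,t,np.round(r['location'],3),round(r['score'],2))
a=cv2.resize(f['img'][70:220,190:390],(400,300)); b=cv2.resize(g['img'][130:330,150:400],(400,300))
save(dict(img=np.hstack([a,b])),'end.png')
E
```

```text
wrist tool [ 0.542 -0.248  0.005] 0.95
wrist tool [ 0.438 -0.062  0.001] 0.64
wrist tool [ 0.502 -0.16   0.006] 0.58
side tool [ 0.541 -0.247  0.003] 0.67
side tool [ 0.437 -0.062 -0.004] 0.57
side tool [ 0.503 -0.163  0.009] 0.56
wrist tool_grip [ 0.505 -0.156  0.07 ] 0.87
wrist tool_grip [ 0.436 -0.064  0.049] 0.77
wrist tool_grip [ 0.541 -0.252  0.043] 0.69
side tool_grip [ 0.51  -0.159  0.069] 0.81
side tool_grip [ 0.436 -0.059  0.044] 0.6
```

View pics/end.png

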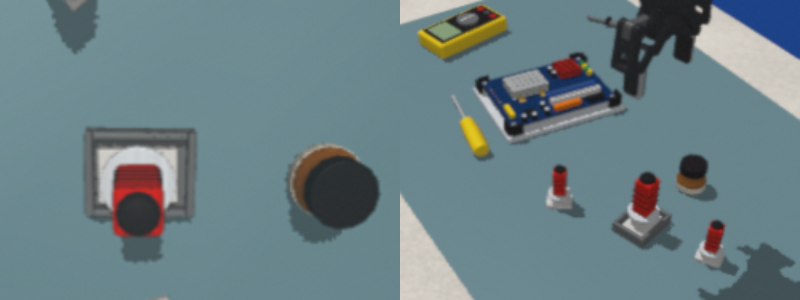

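The final picture shows the tool upright and square in its stand at about (138,185). The can is seated, and the jar, screwdriver and multimeter look unmoved.

```bash
python3 -c "
from workcell import robot
print(robot.finish_job())"
```

```text
the job is handed in; nothing more can be done
None
```

The job is handed in: the can snapped home and the last crop shows all four clips over its bead, the tool held it at about 15 N for 2 s with no reading above about 15 N, and the tool is back upright in its stand with the jar, screwdriver and multimeter untouched.

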